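# Wedge the battery down in its carrier

### The job

Lock the battery down in its carrier: lay the hold-down bar across the top, an end in each of the two J-slots, and push it back home under the lips. Then press the wooden wedge, thin end first, from the carrier's front, facing the robot, into the gap between battery and bar until it jams tight and stays tight when you let go: a firm push, not so hard that the plastic battery case could crack. Leave the jar, the tape and the pliers alone.

Things in the scene. Friction and masses are not known exactly. Their poses are not given: they have to be found in the camera images.
- carrier: grey steel battery carrier, screwed down, 94x194 mm. Origin: middle of its underside; +x from its front (robot side) to its back, z up. Two upright end plates, 6 mm thick, at y = -68 and +68, reach from x = -52 to 42 and to z = 159; each has a J-slot open at the top (next entry). Between them a black battery, 71 (x) by 114 mm (y), stands on rubber.
- slots (a point): the bar's home: middle between the two J-slots, axes as the carrier's, 127 mm over its underside. In each end plate, measured from here: level seat at z = -15; open mouth from x = -44 to x = -10; behind it a pocket under a lip (underside z = +18, top +32), closed by a back face at x = +12. The front stub of the slot is 10 mm high.
- bar_centre (a point): centre of the hold-down bar, a straight bare-metal tube with black end plugs, 20 (x) by 176 (y, its length) by 30 mm (z, up), 0.11 to 0.23 kg, lying loose on the bench. Seated home, its y lies along the carrier's y and it has 3 mm of play up to the lips.
- wedge_grip (a point): place to grip the beech wedge, 18 mm from its thick end, mid-width, 12.5 mm above its flat sole. Wedge: 140 long, 34 wide (y), 7 mm thick at the thin end, 28 mm at the thick end (slope 0.15), sole flat, upper face sloping; +x points to its thin end; 0.07 kg, lies sole down on the bench.
- wedge_tip (a point): middle of the wedge's thin end, 3.5 mm above its sole, 122 mm ahead of the grip point. The battery's flat top lies 9 to 16 mm below the slots' seats, differently each time: feel for it. Sliding under the bar first lifts it 3 mm against the lips (3 to 6 N), then jams: the push rises some 1.5 N per mm. 15 to 20 N is a firm push, over 25 N is forcing it. It locks itself when released.
- screw_jar: glass jar of screws with a lid, 62 mm wide, 94 high; a bystander. Origin: middle of its underside.
- tape_black: roll of black tape lying flat, 90 mm wide, 19 high; a bystander. Origin: middle of its underside.
- pliers: pliers lying flat, 70x184x18 mm; a bystander. Origin: middle of its underside.

How it is judged:
By the outcome, as a careful person would: the job done as asked, in the order asked, and still so for the second after the job is handed in, with the robot touching nothing.
It also fails if it takes over 61 s, if anything falls off the work surface, if the arm or the gripper's body presses on something with over 40 N, if the wrist force passes 120 N, or if a joint passes its speed limit or range.

### The arm

A 6-joint arm with a two-finger parallel gripper is mounted at the origin on the work surface; the furniture and walls round the work are solid. World frame = base frame: x ahead of the robot, y to its left, z up, the work surface at z = 0. Lengths are in m, angles in degrees, forces in N, time in s.
With the tool pointing down it reaches from about 0.35 to 0.85 m from the base axis. Payload 8.1 kg.
Tool frame: the origin (TCP) lies at the centre of the arm's flange, where the gripper is bolted on; the fingertips stand 186 mm ahead of it and the grasp point (between the pads) lies 167 mm ahead of it; z points along the fingers, y is the line along which they close (so a half turn about z gives the same grasp; the last joint's range is limited). The gripper opens to 93 mm and grips with 3 to 60 N. Pads are 15 mm wide; open, the fingers measure 128 mm over their backs; the gripper's body (75 mm by 188 mm) begins 65 mm behind the grasp point.
Start: joints at [-73.362, 7.471, 85.268, -0, 87.261, -4.893], TCP at [0.22, -0.558, 0.405] pointing down, gripper open.
Joint ranges: [-169.43, 169.43], [-51.17, 129.36], [1.28, 143.12], [-76.62, 256.62], [0, 156.53], [-152.29, 152.29]. Speed limits (degrees/s): [136.94, 136.94, 159.86, 180, 180, 180].

### API

Orientations are given as [roll, pitch, yaw] about the fixed x, y, z axes, in that order (R = Rz(yaw) Ry(pitch) Rx(roll)).
In Python, from workcell import robot gives the robot as it stands.
- The arm moves only by the shell command python3 -m creep 'ROWS'. ROWS is JSON, one flat list of numbers, 7 for each row, row after row: the shift along the tool's x, y, z in cm, then the turn, a rotation vector about the tool's x, y, z in rad, then the opening, from -1 (shut) to 1 (fully open), so that 0 is half open. A call has 1 to 10 rows; each row is the pose to reach, as a shift and turn from the pose commanded when the call began, along the tool's axes at that moment; what a row does not reach only later rows make up. A row lasts 1/10 s, in which the tool goes at most 50 mm and 8.59 degrees, less where a joint would pass 70% of its speed; a pose out of reach is approached as far as the arm can. A call with a gripper value outside its range is refused whole. The fingers move at their own pace and stop on an object; the grip force is fixed at half the most. Time passes only in rows, so rows that repeat a pose let the fingers close. It gives the time, the measured TCP pose, the force, the opening and the grip force at its end, in the units of the state.
- robot.get_state(): the state, without advancing time (a new reading comes with each control period).
- robot.grab_frame(name): name is "scene" or "top"; returns the picture (384x512x3 uint8, blue, green, red); there is no depth.
- robot.camera_info(name): a dict with "camera_matrix" (3x3 intrinsics, pixels), "camera_from_world" (4x4, takes a point from world to camera coordinates). Camera axes: x right, y up, looking along -z (the intrinsics and any distortion apply to the point x, -y, -z); pixel columns grow to the right and rows downward; lengths in m; the calibration is good to about 2 mm. A picture is of the moment at which its call begins. camera_info takes no time and is no camera call.
- robot.finish_job(): hands the job in; it is judged then, once.
Trained networks look in the newest picture that a camera, given by its name, has taken for a name from the list of things; names that differ only in an ending like _2 or _b are one class to them, and where a whole thing is asked for, a point or a joint stands for the part that bears it (a point fixed in the world has none). Each returns a list of dicts, best first, with "p" (0 to 1); they miss things now and then, are a little off and sometimes report something else, mostly with a low value. They report only what shows in the picture. A call takes as long as a camera call.
- robot.boxes_of(camera, query): "point" ([x, y, z] in m, in world coordinates, good to about 4 mm: the middle of the surface that is visible of it).
- robot.mark_of(camera, query): "point" ([x, y, z] in m, in world coordinates, good to about 4 mm: a listed point, or the origin of a listed thing).
The state is a dict: "clock": time; "q": joint angles; "joint_velocities": joint speeds; "tau": joint torques, N m; "tool_pos": TCP position; "eef_rot": TCP orientation; "ft_force": force on the tool from outside, world axes, zero at the start; "torque": the same for the moment, N m; "width": finger opening in m; "grasp_force": force on a finger pad.
Only numpy, scipy, OpenCV 4.12 (cv2) and the standard library are available. Lean on these libraries where they do the work, as an engineer would, in place of code of your own. Each camera call takes 0.05 s, during which the arm holds its last target. There are 200 camera calls.

## Working session

There is one attempt and no reset: what is moved stays moved. The work goes in short steps, Python scripts to look and compute and a shell command to move; the robot and the scene stay as the last step left them, time stands still between calls to the robot, and variables do not carry over. Pictures are saved under pics/ and viewed, at most 10 in all, crops included, and the job is handed in when it is done.

```bash
mkdir -p pics; ls
cat > h.py <<'E'
import numpy as np, cv2
from scipy.spatial.transform import Rotation as R
from workcell import robot
def T():
    s=robot.get_state(); return np.array(s["tool_pos"]),R.from_euler('xyz',s["eef_rot"],degrees=True),s
def proj(cam,p):
    i=robot.camera_info(cam);c=np.array(i["camera_from_world"])@np.append(p,1);k=np.array(i["camera_matrix"])@np.array([c[0],-c[1],-c[2]]);return k[:2]/k[2]
def ray(cam,uv,z):
    i=robot.camera_info(cam);M=np.linalg.inv(np.array(i["camera_from_world"]));d=np.linalg.inv(np.array(i["camera_matrix"]))@np.array([uv[0],uv[1],1]);d=M[:3,:3]@np.array([d[0],-d[1],-d[2]]);o=M[:3,3];return o+d*(z-o[2])/d[2]
def shift(p,rpy=None):
    "tool-frame shift cm + rotvec from current pose to grasp-TCP target p"
    t,r,s=T();out=r.inv().apply(np.array(p)-t)*100
    rv=(r.inv()*R.from_euler('xyz',rpy,degrees=True)).as_rotvec() if rpy is not None else np.zeros(3)
    print(np.round(out,2),np.round(rv,3))
E
python3 - <<'E'
from h import *
for c in("scene","top"):
    cv2.imwrite(f"pics/{c}0.png",robot.grab_frame(c))
    for n in("carrier","slots","bar_centre","wedge_grip","wedge_tip","screw_jar","tape_black","pliers"):
        print(c,n,[(round(d["p"],2),np.round(d["point"],3).tolist()) for d in robot.mark_of(c,n)[:2]])
    print(np.array(robot.camera_info(c)["camera_from_world"]).round(3).tolist())
print(robot.get_state())
E
```

```text
pics
scene carrier [(0.74, [0.602, 0.108, -0.002])]
scene slots [(0.88, [0.604, 0.111, 0.124])]
scene bar_centre [(0.76, [0.567, -0.098, 0.013])]
scene wedge_grip [(0.86, [0.461, -0.193, 0.013])]
scene wedge_tip [(0.77, [0.587, -0.215, 0.005]), (0.52, [0.448, 0.229, -0.002])]
scene screw_jar [(0.6, [0.448, 0.23, -0.002]), (0.32, [0.461, -0.191, 0.015])]
scene tape_black [(0.58, [0.337, -0.203, -0.002]), (0.49, [0.448, 0.231, -0.001])]
scene pliers [(0.59, [0.376, 0.028, 0.0])]
[[0.636, -0.772, -0.013, -0.308], [0.412, 0.325, 0.851, -0.31], [-0.653, -0.546, 0.524, -0.596], [0.0, 0.0, 0.0, 1.0]]
top carrier []
top slots []
top bar_centre [(0.85, [0.566, -0.097, 0.017])]
top wedge_grip [(0.93, [0.464, -0.195, 0.014])]
top wedge_tip [(0.55, [0.583, -0.211, 0.003])]
top screw_jar [(0.69, [0.45, 0.229, -0.003])]
top tape_black [(0.57, [0.336, -0.206, 0.003])]
top pliers [(0.73, [0.379, 0.022, 0.002])]
[[-0.03, -1.0, 0.002, 0.024], [0.998, -0.029, 0.046, -0.502], [-0.046, 0.004, 0.999, -0.92], [0.0, 0.0, 0.0, 1.0]]
{'clock': 0.9, 'q': array([-7.33619341e+01,  7.46785721e+00,  8.52658942e+01, -4.94822351e-04,
        8.72604265e+01, -4.89216452e+00]), 'joint_velocities': array([ 0.09644402, -0.05250513, -0.05756258,  0.02886202, -0.01198103,
       -0.07384039]), 'tau': array([-8.59005486e-04, -5.59747374e+01, -4.92060077e+01,  7.64276530e-02,
        2.21624679e-02,  8.92758720e-07]), 'tool_pos': array([ 0.22022663, -0.55813485,  0.40478804]), 'eef_rot': array([1.79994241e+02, 9.88972902e-04, 2.15302540e+01]), 'ft_force': array([ 0.43600571, -1.52294425,  0.41215597]), 'torque': array([-0.06231011,  0.00725241,  0.01198082]), 'grasp_force': 0.0, 'width': 0.09314248872311363}
```

View pics/scene0.png

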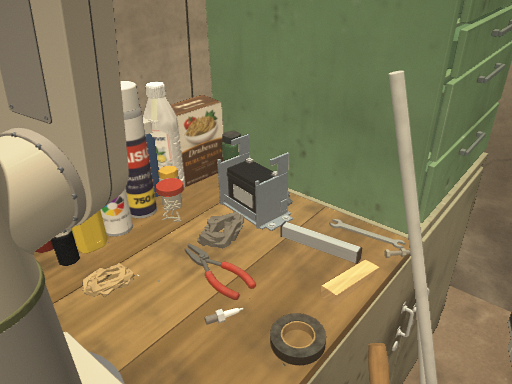

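View pics/top0.png

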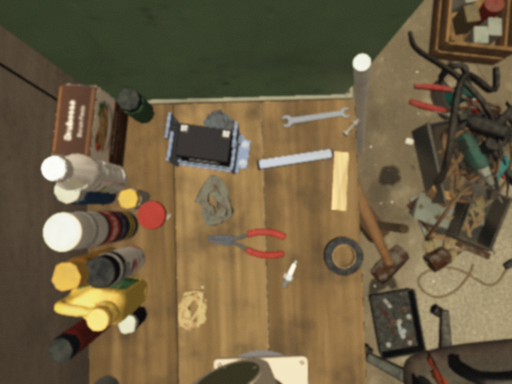

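The scene view shows the carrier at (255,190), the bar at (320,242), the wedge at (350,277) and a standing pole at about (410,230). The top view agrees: carrier (205,145), bar (295,158), wedge (340,180). I'll crop closer to get the yaws.

Run:
```python
from h import *
a=cv2.imread("pics/top0.png")[85:225,155:375]
b=cv2.imread("pics/scene0.png")[125:300,210:400]
a=cv2.resize(a,None,fx=3.6,fy=3.6,interpolation=cv2.INTER_CUBIC)
b=cv2.resize(b,None,fx=3.4,fy=3.4,interpolation=cv2.INTER_CUBIC)
cv2.imwrite("pics/a1.png",a);cv2.imwrite("pics/b1.png",b)
```

```text
(no output)
```

View pics/a1.png

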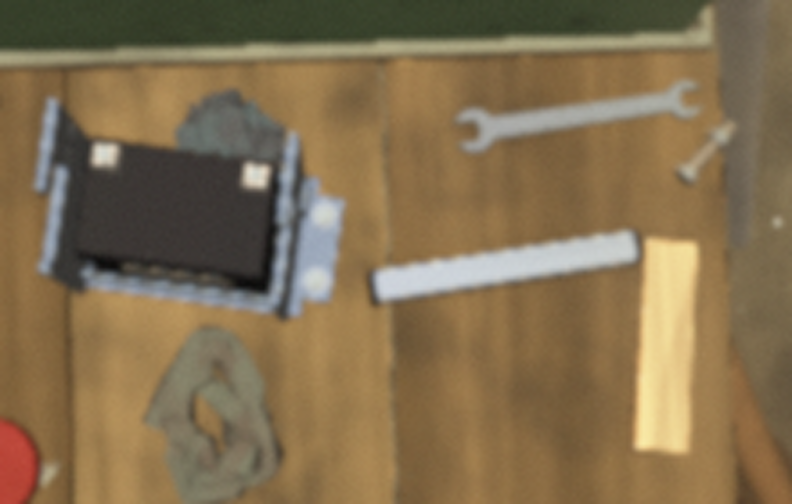

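View pics/b1.png

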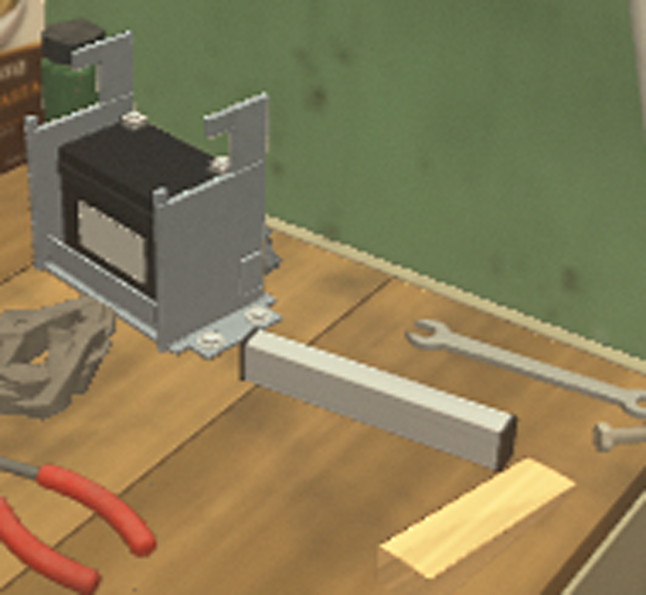

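The top crop shows the bar's ends at about (377,286) and (635,246). The wedge spans (664,452) to (671,240), and the battery's edges tilt about 6-7° in the opposite direction to the bar. Next I'll compute poses and locate the pole.

Run:
```python
from h import *
g=lambda u,v,z:ray("top",(u/3.6+155,v/3.6+85),z)
def ln(n,a,b,z):
    A=g(*a,z);B=g(*b,z);d=B-A;print(n,A.round(3),B.round(3),"mid",((A+B)/2).round(3),"dir",np.degrees(np.arctan2(d[1],d[0])).round(1),np.linalg.norm(d).round(3))
ln("bar",(635,246),(377,286),.03)
ln("wedgeL",(636,450),(645,240),.015)
ln("wedgeR",(690,452),(698,242),.015)
ln("batt back",(275,165),(90,140),.10)
ln("batt front",(265,280),(75,258),.10)
ln("plateR",(283,310),(293,135),.159)
ln("plateL",(40,272),(52,100),.159)
ln("rail",(275,305),(85,285),.03)
# pole: top view top (362,62)
for z in(.0,.3,.5,.6): print("pole top at z",z,ray("top",(362,62),z).round(3),proj("scene",ray("top",(362,62),z)).round(0))
for z in(.0,.2): print(ray("top",(355,140),z).round(3))
for c in("scene","top"):
  print(c,np.linalg.inv(np.array(robot.camera_info(c)["camera_from_world"]))[:3,3].round(3))
```

```text
bar [ 0.577 -0.179  0.03 ] [ 0.556 -0.011  0.03 ] mid [ 0.566 -0.095  0.03 ] dir 97.2 0.169
wedgeL [ 0.445 -0.177  0.015] [ 0.583 -0.189  0.015] mid [ 0.514 -0.183  0.015] dir -4.7 0.139
wedgeR [ 0.442 -0.213  0.015] [ 0.58  -0.224  0.015] mid [ 0.511 -0.218  0.015] dir -4.5 0.138
batt back [0.623 0.05  0.1  ] [0.641 0.161 0.1  ] mid [0.632 0.105 0.1  ] dir 80.6 0.112
batt front [0.554 0.058 0.1  ] [0.57  0.171 0.1  ] mid [0.562 0.115 0.1  ] dir 81.7 0.114
plateR [0.53  0.045 0.159] [0.628 0.037 0.159] mid [0.579 0.041 0.159] dir -4.8 0.098
plateL [0.555 0.18  0.159] [0.652 0.171 0.159] mid [0.604 0.175 0.159] dir -5.1 0.097
rail [0.545 0.056 0.03 ] [0.562 0.178 0.03 ] mid [0.554 0.117 0.03 ] dir 82.3 0.124
pole top at z 0.0 [ 0.802 -0.269  0.   ] [440. 226.]
pole top at z 0.3 [ 0.693 -0.179  0.3  ] [404. 102.]
pole top at z 0.5 [ 0.62  -0.119  0.5  ] [369. -17.]
pole top at z 0.6 [ 0.584 -0.09   0.6  ] [346. -94.]
[ 0.611 -0.243  0.   ]
[ 0.579 -0.189  0.2  ]
scene [-0.066 -0.463  0.572]
top [0.459 0.012 0.942]
```

Run:
```python
from h import *
im=cv2.imread("pics/top0.png")
cv2.imwrite("pics/p.png",np.hstack([cv2.resize(im[40:200,310:410],None,fx=3.7,fy=3.7),cv2.resize(cv2.imread("pics/scene0.png")[60:300,350:475],None,fx=2.46,fy=2.46)[:592]]))
```

```text
Traceback (most recent call last):
ValueError: all the input array dimensions except for the concatenation axis must match exactly, but along dimension 0, the array at index 0 has size 592 and the array at index 1 has size 590
```

Run:
```python
from h import *
im=cv2.imread("pics/top0.png")
cv2.imwrite("pics/p.png",cv2.resize(im[40:200,310:410],None,fx=3.7,fy=3.7))
```

```text
(no output)
```

View pics/p.png

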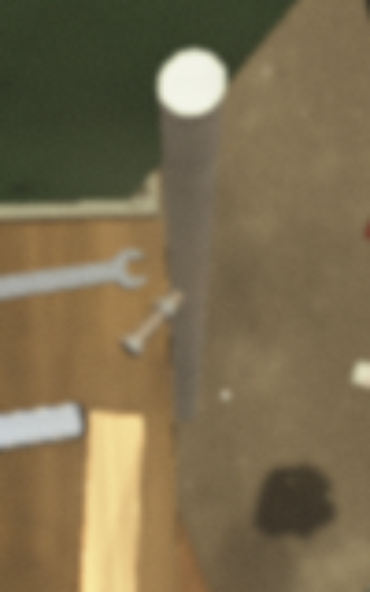

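The crop shows a pole leaning inward, with its top cap at crop (192,82) and its foot off the bench at (183,415). It stays clear of the bar and wedge grasps. Next I'll fit the carrier pose and check the back wall.

Run:
```python
from h import *
from scipy.optimize import least_squares
S=lambda u,v:("scene",u/3.4+210,v/3.4+125)
P=lambda u,v:("top",u/3.6+155,v/3.6+85)
obs=[((42,-71,159),S(267,95)),((42,71,159),S(130,32)),((-52,-71,122),S(157,195)),((-52,71,122),S(30,120)),((-10,-71,159),S(205,120)),
((-10,71,159),S(75,52)),((42,-71,159),P(298,135)),((42,71,159),P(48,98)),((-52,71,122),P(40,272)),((-52,-71,122),P(295,315))]
f=lambda p,pr=0:np.concatenate([proj(c,R.from_euler('z',p[3]).apply(np.array(q)/1000)+p[:3])-[u,v] for q,(c,u,v) in obs])
r=least_squares(f,[.602,.11,0,-.12],loss='soft_l1');print(r.x[:3].round(4),np.degrees(r.x[3]),r.fun.reshape(-1,2).round(1).tolist())
for u in(50,380,650):print("wall",ray("top",P(u,62-u*.025)[1:],0).round(3))
for c in("scene","top"):
  print(c,[robot.mark_of(c,n)[0]["point"] if robot.mark_of(c,n) else 0 for n in("slots","carrier")])
x=ray("top",(205,145),.1)
```

```text
[ 5.992e-01  1.080e-01 -3.000e-04] -10.104099847214764 [[0.2, 0.5], [-0.7, -0.4], [-0.2, 0.2], [-2.4, -0.5], [0.6, 0.4], [-1.9, -0.2], [1.7, -0.0], [1.4, -0.0], [0.3, -0.2], [-3.6, -2.3]]
wall [0.718 0.204 0.   ]
wall [ 0.717 -0.018  0.   ]
wall [ 0.716 -0.201  0.   ]
scene [[0.6041, 0.1113, 0.1235], [0.6024, 0.1082, -0.0022]]
top [0, 0]
```

Run:
```python
from h import *
shift([.566,-.096,.30],[180,0,97.2])
print(robot.get_state()["clock"])
```

```text
[ 49.12 -30.3   10.47] [ 0.    -0.    -1.321]
1.2
```

```bash
python3 -m creep '[49.1,-30.3,10.4,0,0,-1.321,1,49.1,-30.3,10.4,0,0,-1.321,1,49.1,-30.3,10.4,0,0,-1.321,1,49.1,-30.3,10.4,0,0,-1.321,1,49.1,-30.3,10.4,0,0,-1.321,1,49.1,-30.3,10.4,0,0,-1.321,1,49.1,-30.3,10.4,0,0,-1.321,1,49.1,-30.3,10.4,0,0,-1.321,1,49.1,-30.3,10.4,0,0,-1.321,1,49.1,-30.3,10.4,0,0,-1.321,1]'
python3 - <<'E'
from h import *
shift([.566,-.096,.20],[180,0,97.2])
E
```

```text
clock: 2.2
tool_pos: [0.5159, -0.1622, 0.316]
eef_rot: [180.0, 0.0, 97.5]
ft_force: [0.4, -1.7, 1.3]
width: 0.0929
grasp_force: 0.0
[ 5.92  5.82 11.61] [0.001 0.    0.005]
```

```bash
python3 -m creep '[5.9,5.8,1.5,0,0,0,1,5.9,5.8,1.5,0,0,0,1,5.9,5.8,5,0,0,0,1,5.9,5.8,5,0,0,0,1,5.9,5.8,5,0,0,0,1]'
python3 - <<'E'
from h import *
robot.grab_frame("top")
for c in("scene","top"):
    robot.grab_frame(c);print(c,[(round(d["p"],2),np.round(d["point"],3).tolist()) for d in robot.mark_of(c,"bar_centre")[:1]])
shift([.566,-.096,.19],[180,0,97.2])
E
```

```text
clock: 2.7
tool_pos: [0.5644, -0.0983, 0.2655]
eef_rot: [-179.9, -0.0, 97.2]
ft_force: [-0.2, -0.4, 0.3]
width: 0.0933
grasp_force: 0.0
scene [(0.9, [0.568, -0.095, 0.015])]
top []
[0.31 0.08 7.78] [ 0.002  0.001 -0.001]
```

```bash
python3 -m creep '[0.2,0.1,4,0,0,0,1,0.2,0.1,6.5,0,0,0,1,0.2,0.1,7.5,0,0,0,1,0.2,0.1,7.5,0,0,0,1]'
```

```text
clock: 3.35
tool_pos: [0.5651, -0.0963, 0.19]
eef_rot: [-179.9, -0.1, 97.2]
ft_force: [0.4, 0.2, 0.3]
width: 0.0932
grasp_force: 0.0
```

```bash
python3 -m creep '[0,0,0,0,0,0,-1,0,0,0,0,0,0,-1,0,0,0,0,0,0,-1,0,0,0,0,0,0,-1,0,0,0,0,0,0,-1,0,0,0,0,0,0,-1,0,0,0,0,0,0,-1,0,0,0,0,0,0,-1]'
python3 - <<'E'
from h import *
q=R.from_euler('z',-9.5,degrees=True)
p=np.array([.602,.110,0])+q.apply([-.027,0,0]);print(p)
shift([p[0],p[1],.36],[180,0,80.5])
E
```

```text
clock: 4.15
tool_pos: [0.5658, -0.0961, 0.191]
eef_rot: [-180.0, -0.0, 97.2]
ft_force: [0.1, -0.3, -0.4]
width: 0.034
grasp_force: 0.0
[0.57537029 0.11445629 0.        ]
[ 20.77   3.6  -16.9 ] [-0.    -0.     0.292]
```

```bash
python3 -m creep '[0,0,0,0,0,0,-1,0,0,0,0,0,0,-1,0,0,0,0,0,0,-1,0,0,0,0,0,0,-1]'; python3 -m creep '[0,0,-4,0,0,0,-1,0,0,-9,0,0,0,-1,0,0,-14,0,0,0,-1,0,0,-18,0,0,0,-1,7,1.2,-18,0,0,0.1,-1,14,2.4,-18,0,0,0.2,-1,20.8,3.6,-18,0,0,0.29,-1,20.8,3.6,-18,0,0,0.29,-1,20.8,3.6,-18,0,0,0.29,-1]'
python3 - <<'E'
from h import *
robot.grab_frame("top")
cv2.imwrite("pics/s2.png",cv2.resize(robot.grab_frame("scene")[60:260,190:400],None,fx=2.9,fy=2.9,interpolation=2))
print(robot.mark_of("scene","bar_centre")[:1],robot.mark_of("scene","slots")[:1])
E
```

```text
clock: 4.55
tool_pos: [0.5658, -0.0961, 0.191]
eef_rot: [180.0, 0.0, 97.2]
ft_force: [0.8, -0.4, -0.4]
width: 0.0198
grasp_force: 30.0
clock: 5.45
tool_pos: [0.5746, 0.1193, 0.3705]
eef_rot: [-179.9, -0.1, 80.8]
ft_force: [-0.1, -0.4, -2.3]
width: 0.0195
grasp_force: 30.0
[{'point': [0.5734, 0.1191, 0.1934], 'p': 0.64}] [{'point': [0.6017, 0.1103, 0.1263], 'p': 0.57}]
```

View pics/s2.png

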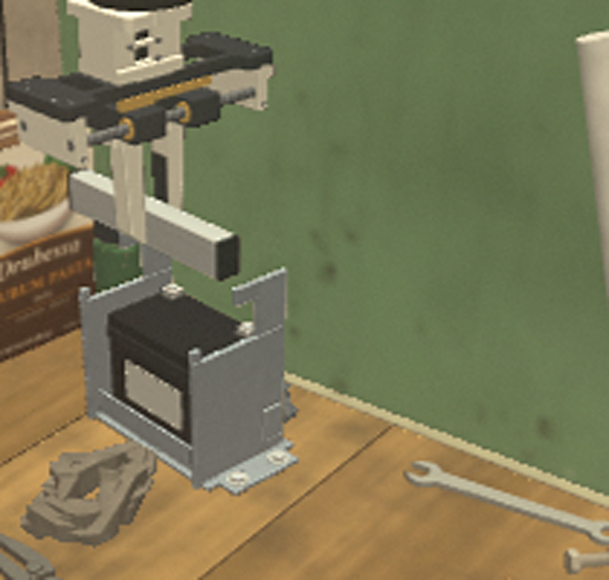

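The bar (crop (70,190) to (235,255)) is held level, parallel to the carrier and above the slot mouths. I'll lower it now.

```bash
python3 -m creep '[-0.4,0,2,0,0,0,-1,-0.4,0,4,0,0,0,-1,-0.4,0,5,0,0,0,-1,-0.4,0,6,0,0,0,-1,-0.4,0,6.2,0,0,0,-1,-0.4,0,6.2,0,0,0,-1]'; python3 -m creep '[0,0,0.2,0,0,0,-1,0,0,0.2,0,0,0,-1]'
```

```text
clock: 6.25
tool_pos: [0.5748, 0.1104, 0.3091]
eef_rot: [-180.0, 0.0, 80.6]
ft_force: [0.1, 0.6, -1.0]
width: 0.0194
grasp_force: 30.0
clock: 6.45
tool_pos: [0.575, 0.1109, 0.3077]
eef_rot: [179.9, -0.0, 80.6]
ft_force: [0.3, 0.3, -2.0]
width: 0.0197
grasp_force: 30.0
```

```bash
python3 -m creep '[0.2,0,0.2,0,0,0,-1,0.3,0,0.2,0,0,0,-1]'; python3 -m creep '[0,0,0.2,0,0,0,-1,0,0,0.2,0,0,0,-1]';python3 -m creep '[0,0,0.1,0,0,0,-1,0,0,0.1,0,0,0,-1]'
```

```text
clock: 6.65
tool_pos: [0.5752, 0.1141, 0.3051]
eef_rot: [180.0, -0.0, 80.6]
ft_force: [-0.6, -0.1, -2.1]
width: 0.0199
grasp_force: 30.0
clock: 6.85
tool_pos: [0.5752, 0.1139, 0.3031]
eef_rot: [180.0, -0.0, 80.6]
ft_force: [-0.5, 0.3, -2.6]
width: 0.0201
grasp_force: 30.0
clock: 7.05
tool_pos: [0.5754, 0.1139, 0.303]
eef_rot: [179.9, -0.0, 80.6]
ft_force: [-2.9, 0.0, 5.1]
width: 0.0201
grasp_force: 30.0
```

```bash
python3 -m creep '[0,0,-0.1,0,0,0,-1,0,0.8,-0.1,0,0,0,-1,0,1.6,-0.1,0,0,0,-1,0,2.3,-0.1,0,0,0,-1,0,2.3,-0.1,0,0,0,-1]'; python3 -m creep '[0,0.3,0,0,0,0,-1,0,0.3,0,0,0,0,-1]'
```

```text
clock: 7.55
tool_pos: [0.599, 0.1096, 0.303]
eef_rot: [179.9, -0.0, 80.6]
ft_force: [0.8, -0.2, 0.4]
width: 0.02
grasp_force: 30.0
clock: 7.75
tool_pos: [0.6012, 0.1094, 0.303]
eef_rot: [180.0, -0.0, 80.6]
ft_force: [1.4, -0.3, 0.6]
width: 0.0196
grasp_force: 30.0
```

```bash
python3 -m creep '[0,0.2,0,0,0,0,-1,0,0.2,0,0,0,0,-1]'; python3 -m creep '[0,0.15,0,0,0,0,-1,0,0.15,0,0,0,0,-1]'
```

```text
clock: 7.95
tool_pos: [0.6029, 0.1092, 0.303]
eef_rot: [180.0, -0.0, 80.6]
ft_force: [0.0, -0.1, 1.1]
width: 0.0197
grasp_force: 30.0
clock: 8.15
tool_pos: [0.6039, 0.1091, 0.303]
eef_rot: [-179.9, 0.0, 80.6]
ft_force: [-5.0, 0.2, 3.3]
width: 0.0201
grasp_force: 30.0
```

```bash
python3 -m creep '[0,0.1,0,0,0,0,-1,0,0.1,0,0,0,0,-1]';  python3 -c "
from h import *
s=robot.get_state();print(s['torque'],s['ft_force'])"
```

```text
clock: 8.35
tool_pos: [0.6043, 0.1091, 0.303]
eef_rot: [-179.8, 0.0, 80.6]
ft_force: [-10.2, 0.7, 7.8]
width: 0.0201
grasp_force: 30.0
[ 0.09132181  1.59925792 -0.13357809] [-10.24895108   0.67904514   7.84722382]
```

```bash
python3 -m creep '[0,-0.15,0,0,0,0,-1,0,-0.15,0,0,0,0,0,0,-0.15,0,0,0,0,0,0,-0.15,0,0,0,0,0,0,-0.15,0,0,0,0,0,0,-0.15,0,0,0,0,0]'; python3 -m creep '[0,0,-2,0,0,0,0,0,0,-6,0,0,0,0,0,0,-10,0,0,0,0,0,0,-10,0,0,0,0]'
python3 - <<'E'
from h import *
# wedge estimate: centre between edges, grip 18 from thick end
shift([.464,-.196,.30],[180,0,-4.6])
robot.grab_frame("top")
for c in("scene","top"):
    robot.grab_frame(c);print([(n,round(d["p"],2),np.round(d["point"],3).tolist()) for n in("bar_centre","slots","wedge_grip","wedge_tip") for d in robot.mark_of(c,n)[:1]])
E
```

```text
clock: 8.95
tool_pos: [0.6039, 0.109, 0.303]
eef_rot: [180.0, 0.0, 80.6]
ft_force: [-0.5, 0.4, -0.1]
width: 0.0464
grasp_force: 0.0
clock: 9.35
tool_pos: [0.6053, 0.1092, 0.4108]
eef_rot: [179.4, -0.2, 80.6]
ft_force: [0.4, -0.6, 0.3]
width: 0.0466
grasp_force: 0.0
[-32.45  -9.08  10.89] [ 0.007 -0.011  1.487]
[('bar_centre', 0.84, [0.602, 0.108, 0.124]), ('wedge_grip', 0.83, [0.464, -0.191, 0.012]), ('wedge_tip', 0.64, [0.588, -0.212, 0.002])]
[('wedge_grip', 0.93, [0.467, -0.196, 0.015]), ('wedge_tip', 0.83, [0.582, -0.207, 0.003])]
```

```bash
python3 -m creep '[-5,-1.4,0,0,0,1.5,1,-10,-2.8,2,0,0,1.5,1,-15,-4.2,4,0,0,1.5,1,-20,-5.6,6,0,0,1.5,1,-25,-7,8,0,0,1.5,1,-29,-8,10,0,0,1.5,1,-32.3,-9.1,11,0,0,1.5,1,-32.3,-9.1,11,0,0,1.5,1,-32.3,-9.1,11,0,0,1.5,1,-32.3,-9.1,11,0,0,1.5,1]'
python3 - <<'E'
from h import *
shift([.464,-.195,.19],[180,0,-5.5])
E
```

```text
clock: 10.9
tool_pos: [0.4608, -0.1955, 0.2927]
eef_rot: [-180.0, 0.0, -5.8]
ft_force: [-0.7, -0.2, 0.3]
width: 0.0924
grasp_force: 0.0
[ 0.32 -0.08 10.27] [-0.     0.    -0.005]
```

```bash
python3 -m creep '[0.3,0,4,0,0,0,1,0.3,0,7.5,0,0,0,1,0.3,0,9.5,0,0,0,1,0.3,0,10.2,0,0,0,1,0.3,0,10.2,0,0,0,1]'; python3 -m creep '[0,0,0,0,0,0,-1,0,0,0,0,0,0,-1,0,0,0,0,0,0,-1,0,0,0,0,0,0,-1,0,0,0,0,0,0,-1,0,0,0,0,0,0,-1,0,0,0,0,0,0,-1,0,0,0,0,0,0,-1,0,0,0,0,0,0,-1]'
```

```text
clock: 11.4
tool_pos: [0.4638, -0.1948, 0.1902]
eef_rot: [-179.9, 0.1, -5.3]
ft_force: [0.2, -0.1, -0.2]
width: 0.0929
grasp_force: 0.0
clock: 12.3
tool_pos: [0.4643, -0.195, 0.191]
eef_rot: [-180.0, 0.0, -5.3]
ft_force: [0.5, -0.0, 0.6]
width: 0.0334
grasp_force: 30.0
```

Run:
```python
from h import *
from scipy.optimize import least_squares
for n,a,b in(("yellowcap",(169,168),(132,199)),("redlid",(170,186),(151,215)),("whitecan",(128,87),(62,231)),("bottle",(154,87),(57,168)),("whitejar",(118,200),(133,322)),("greenbottle",(0,0),(0,0))):
    if a==(0,0):continue
    r=least_squares(lambda p:np.r_[proj("scene",p)-a,proj("top",p)-b],[.5,.25,.12]);print(n,r.x.round(3),r.cost.round(1))
q=R.from_euler('z',-9.4,degrees=True);p=np.array([.602,.1095,0])+q.apply([-.142,0,0]);print(p)
shift([p[0],p[1],.33],[180,0,-9.4])
```

```text
yellowcap [0.482 0.265 0.108] 0.0
redlid [0.448 0.228 0.088] 1.0
whitecan [0.433 0.316 0.302] 21.6
bottle [0.534 0.344 0.27 ] 0.6
whitejar [0.273 0.225 0.147] 559.7
[0.46190675 0.13269229 0.        ]
[ -3.29 -32.61 -13.9 ] [-0.     0.     0.071]
```

```bash
python3 -m creep '[0,0,-4,0,0,0,-1,-2,0,-8,0,0,0,-1,-5,0,-12,0,0,0,-1,-7.3,-3,-14,0,0,0.07,-1,-7.3,-8,-14,0,0,0.07,-1,-7.3,-13,-14,0,0,0.07,-1,-7.3,-18,-14,0,0,0.07,-1,-7.3,-23,-14,0,0,0.07,-1,-7.3,-28,-14,0,0,0.07,-1,-7.3,-32.6,-14,0,0,0.07,-1]'; python3 -m creep '[0,0,0,0,0,0,-1,0,0,0,0,0,0,-1]'
python3 - <<'E'
from h import *
cv2.imwrite("pics/s3.png",cv2.resize(robot.grab_frame("scene")[80:280,140:340],None,fx=2.9,fy=2.9,interpolation=2))
print([(n,np.round(d["point"],3).tolist()) for n in("wedge_tip","wedge_grip","bar_centre") for d in robot.mark_of("scene",n)[:1]])
shift([.4619,.1327,.305],[180,0,-9.4])
E
```

```text
clock: 13.3
tool_pos: [0.4215, 0.1386, 0.3312]
eef_rot: [-180.0, -0.0, -9.3]
ft_force: [0.1, -1.4, -0.6]
width: 0.0339
grasp_force: 30.0
clock: 13.5
tool_pos: [0.4216, 0.1373, 0.3307]
eef_rot: [180.0, 0.0, -9.2]
ft_force: [0.1, -0.4, -0.8]
width: 0.0342
grasp_force: 30.0
[('wedge_tip', [0.543, 0.114, 0.143]), ('wedge_grip', [0.42, 0.139, 0.154]), ('bar_centre', [0.6, 0.114, 0.126])]
[ 3.97 -0.42  2.59] [ 0.     0.    -0.001]
```

View pics/s3.png

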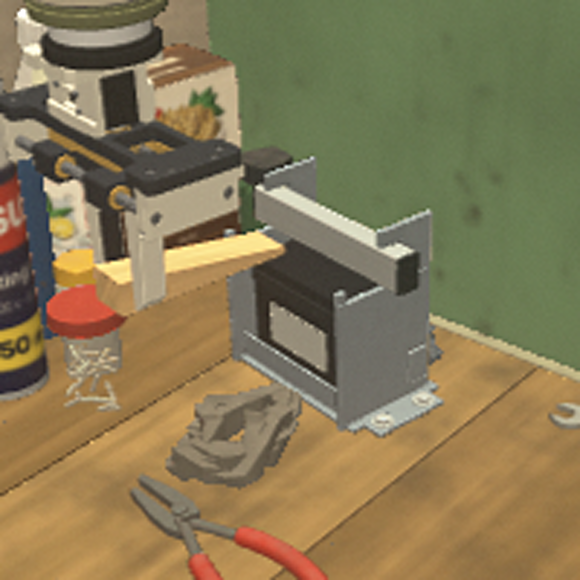

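The bar (crop (258,195) to (405,270)) is home under both lips. The wedge is held level, with its tip at (280,245) in front of the bar. Next I'll move in and feel for the battery top.

```bash
python3 -m creep '[2,-0.4,0,0,0,0,-1,4,-0.4,0.5,0,0,0,-1,4,-0.4,1.5,0,0,0,-1,4,-0.4,2.5,0,0,0,-1,4,-0.4,3,0,0,0,-1,4,-0.4,3,0,0,0,-1]'; for i in 1 2 3; do python3 -m creep '[0,0,0.2,0,0,0,-1,0,0,0.2,0,0,0,-1]'|grep -E "pos|ft_"; done
```

```text
clock: 14.3
tool_pos: [0.461, 0.1334, 0.2995]
eef_rot: [180.0, 0.1, -9.4]
ft_force: [-0.8, -0.0, -1.0]
width: 0.034
grasp_force: 30.0
tool_pos: [0.4619, 0.1339, 0.2992]
ft_force: [0.2, -0.1, -0.9]
tool_pos: [0.462, 0.1339, 0.2971]
ft_force: [0.1, -0.6, -0.7]
tool_pos: [0.462, 0.1338, 0.2948]
ft_force: [0.2, 0.9, -0.4]
```

```bash
python3 -m creep '[0,0,0.15,0,0,0,-1,0,0,0.15,0,0,0,-1]'|grep -E "pos|ft_";python3 -m creep '[0,0,0.1,0,0,0,-1,0,0,0.1,0,0,0,-1]'|grep -E "pos|ft_"; python3 -m creep '[0,0,0.1,0,0,0,-1,0,0,0.1,0,0,0,-1]'|grep -E "pos|ft_"
```

```text
tool_pos: [0.462, 0.1337, 0.2933]
ft_force: [-0.1, -0.1, -0.0]
tool_pos: [0.462, 0.1337, 0.2924]
ft_force: [-0.1, 1.3, -1.4]
tool_pos: [0.462, 0.1338, 0.2914]
ft_force: [-0.7, 0.2, -0.0]
```

```bash
for i in 1 2; do python3 -m creep '[0,0,0.1,0,0,0,-1,0,0,0.1,0,0,0,-1]'|grep -E "pos|ft_"; done
```

```text
tool_pos: [0.4621, 0.1338, 0.2906]
ft_force: [-1.6, -0.3, 1.1]
tool_pos: [0.4622, 0.1337, 0.2897]
ft_force: [-0.5, -0.4, 1.1]
```

```bash
python3 -m creep '[0,0,0.1,0,0,0,-1,0,0,0.1,0,0,0,-1,0,0,0.1,0,0,0,-1]'; python3 -c "
from h import *
print(robot.get_state()['torque'],robot.get_state()['ft_force'])"
```

```text
clock: 16.2
tool_pos: [0.4622, 0.1337, 0.2886]
eef_rot: [-180.0, -0.0, -9.4]
ft_force: [0.4, 0.0, 1.7]
width: 0.0336
grasp_force: 30.0
[-0.07017201 -0.22112044 -0.02494889] [0.38772209 0.02915797 1.65083443]
```

```bash
python3 -m creep '[0.5,0,-0.1,0,0,0,-1,1.2,0,-0.1,0,0,0,-1,1.9,0,-0.1,0,0,0,-1,2.6,0,-0.1,0,0,0,-1,3.3,0,-0.1,0,0,0,-1,3.3,0,-0.1,0,0,0,-1]'; for i in 1 2 3; do python3 -m creep '[0.3,0,0,0,0,0,-1,0.3,0,0,0,0,0,-1]'|grep -E "pos|ft_"; done
```

```text
clock: 16.8
tool_pos: [0.4956, 0.1282, 0.2896]
eef_rot: [-180.0, -0.0, -9.4]
ft_force: [0.8, 0.2, 0.7]
width: 0.0337
grasp_force: 30.0
tool_pos: [0.4978, 0.1279, 0.2896]
ft_force: [0.4, -0.1, 1.5]
tool_pos: [0.5007, 0.1274, 0.2896]
ft_force: [0.6, 0.6, 1.6]
tool_pos: [0.5037, 0.127, 0.2896]
ft_force: [-0.4, 0.4, 2.0]
```

```bash
for i in 1 2 3 4; do python3 -m creep '[0.3,0,0,0,0,0,-1,0.3,0,0,0,0,0,-1]'|grep -E "pos|ft_"; done
```

```text
tool_pos: [0.5065, 0.1265, 0.2896]
ft_force: [-2.0, 0.1, 3.3]
tool_pos: [0.5096, 0.126, 0.2896]
ft_force: [-2.4, 0.6, 4.3]
tool_pos: [0.5127, 0.1254, 0.2896]
ft_force: [-2.4, 0.4, 4.0]
tool_pos: [0.5156, 0.1249, 0.2897]
ft_force: [-2.7, 0.7, 4.0]
```

```bash
for i in 1 2 3 4; do python3 -m creep '[0.3,0,0,0,0,0,-1,0.3,0,0,0,0,0,-1]'|grep -E "pos|ft_"; done
```

```text
tool_pos: [0.5186, 0.1245, 0.2897]
ft_force: [-3.0, 0.6, 5.2]
tool_pos: [0.5216, 0.124, 0.2898]
ft_force: [-3.0, 1.8, 5.4]
tool_pos: [0.5245, 0.1235, 0.2898]
ft_force: [-3.2, 1.0, 5.9]
tool_pos: [0.5273, 0.1231, 0.2898]
ft_force: [-5.2, 0.7, 7.4]
```

```bash
for i in 1 2 3; do python3 -m creep '[0.2,0,0,0,0,0,-1,0.2,0,0,0,0,0,-1]'|grep -E "pos|ft_|width"; done
```

```text
tool_pos: [0.5289, 0.1229, 0.2897]
ft_force: [-8.2, 1.0, 7.4]
width: 0.0337
tool_pos: [0.5306, 0.1226, 0.2896]
ft_force: [-10.7, 1.7, 10.4]
width: 0.0338
tool_pos: [0.5323, 0.1224, 0.2896]
ft_force: [-11.6, 1.9, 12.1]
width: 0.0334
```

```bash
python3 -m creep '[0,0,-0.08,0,0,0,-1,0,0,-0.08,0,0,0,-1]'|grep -E "pos|ft_|width"; for i in 1 2; do python3 -m creep '[0.15,0,0,0,0,0,-1,0.15,0,0,0,0,0,-1]'|grep -E "pos|ft_|width"; done
```

```text
tool_pos: [0.5322, 0.1224, 0.2898]
ft_force: [-8.3, 1.5, 6.7]
width: 0.0337
tool_pos: [0.5333, 0.1222, 0.2898]
ft_force: [-13.3, 1.9, 10.7]
width: 0.0334
tool_pos: [0.5346, 0.122, 0.2897]
ft_force: [-14.6, 2.3, 11.9]
width: 0.0336
```

```bash
python3 -m creep '[0.15,0,-0.05,0,0,0,-1,0.15,0,-0.05,0,0,0,-1]'|grep -E "pos|ft_|width"; python3 -m creep '[0.12,0,0,0,0,0,-1,0.12,0,0,0,0,0,-1]'|grep -E "pos|ft_|width"
```

```text
tool_pos: [0.5357, 0.1218, 0.2897]
ft_force: [-15.8, 3.4, 9.9]
width: 0.0335
tool_pos: [0.5366, 0.1217, 0.2897]
ft_force: [-17.5, 2.8, 11.3]
width: 0.0339
```

```bash
python3 -m creep '[0,0,0,0,0,0,0.2,0,0,0,0,0,0,0.2,0,0,0,0,0,0,0.2,0,0,0,0,0,0,0.2]'|grep -E "pos|ft_|width"; python3 -m creep '[0,0,-2,0,0,0,0.2,0,0,-6,0,0,0,0.2,-4,0,-10,0,0,0,0.2,-8,0,-12,0,0,0,0.2,-12,0,-12,0,0,0,0.2,-12,0,-12,0,0,0,0.2]'
python3 - <<'E'
from h import *
cv2.imwrite("pics/s4.png",cv2.resize(robot.grab_frame("scene")[120:260,190:330],None,fx=4,fy=4,interpolation=2))
for c in("scene","top"):
  robot.grab_frame(c);print([(n,round(d["p"],2),np.round(d["point"],3).tolist()) for n in("wedge_grip","bar_centre") for d in robot.mark_of(c,n)[:1]])
E
```

```text
tool_pos: [0.5389, 0.121, 0.2908]
ft_force: [-0.2, -0.6, 0.5]
width: 0.0556
clock: 21.6
tool_pos: [0.4172, 0.1412, 0.4117]
eef_rot: [-179.9, -0.1, -9.3]
ft_force: [0.4, 0.7, 0.4]
width: 0.0557
grasp_force: 0.0
[('wedge_grip', 0.9, [0.534, 0.124, 0.113]), ('bar_centre', 0.89, [0.6, 0.109, 0.128])]
[('wedge_grip', 0.69, [0.534, 0.122, 0.115]), ('bar_centre', 0.98, [0.598, 0.108, 0.129])]
```

View pics/s4.png

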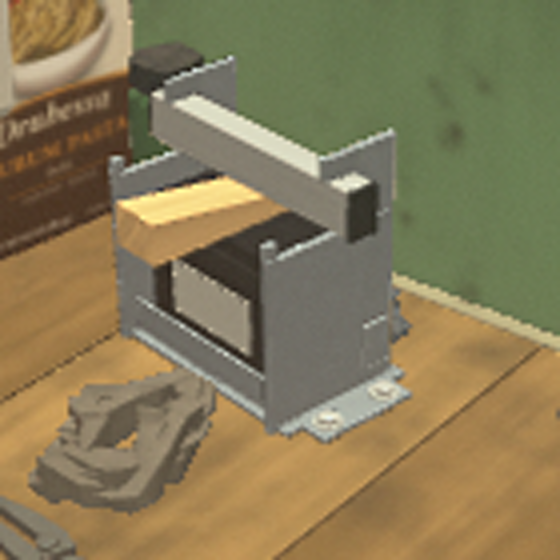

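The wedge (crop (120,215) to (270,200)) is jammed under the bar and stayed put on release. The bar is still home under both lips, and the bystanders are untouched.

```bash
python3 -c "
from workcell import robot
print(robot.finish_job())"
```

```text
the job is handed in; nothing more can be done
None
```

The battery is locked down and the job is handed in at about 22 s: the bar sits home under both lips, and the wedge, pushed in at about 18 N, stayed jammed when I let go; the jar, tape and pliers were not touched.

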